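Open the wide stain pot

ROBOT

A 6-joint arm with a two-finger parallel gripper is mounted at the origin on the work surface. World frame = base frame: x ahead of the robot, y to its left, z up, the work surface at z = 0. Lengths are in m, angles in rad, forces in N, time in s.
With the tool pointing down it reaches from about 0.4 to 0.825 m from the base axis. Payload 7 kg.
Tool frame: the origin (TCP) lies at the very end of the fingers, on their centre line; the grasp point (between the pads) lies 19 mm behind it; z points along the fingers, y is the direction in which the jaws open and shut (so a half turn about z gives the same grasp; the last joint's range is limited). The gripper opens to 88 mm and grips with 3 to 60 N. Pads are 19 mm wide; open, the fingers measure 130 mm over their backs; the gripper's body (78 mm by 193 mm) begins 47 mm behind the grasp point.
Start: joints at [-1.005, 0.359, 0.012, 0, -1.224, -0.288], TCP at [0.185, -0.649, 0.227] pointing down, gripper open.
Joint ranges: [-3.07, 3.07], [-1.43, 2.12], [-1.02, 1.25], [-3.03, 1.67], [-3.05, -0], [-3.03, 3.03]. Speed limits (rad/s): [2.39, 2.39, 3.01, 3.14, 3.14, 3.14].

INTERFACE

Orientations are given as [roll, pitch, yaw] about the fixed x, y, z axes, in that order (R = Rz(yaw) Ry(pitch) Rx(roll)).
In Python, from station import arm, eyes, job, outline_of gives the robot as it stands.
- The arm moves only by the tool apply_moves, never from a script. Its argument "moves" is a list of rows, each a list of 5 numbers: the opening, from -1 (shut) to 1 (fully open), then the shift along the tool's x, y, z in m, then the turn about the tool's z in rad. A call has 1 to 12 rows; each row shifts and turns the commanded pose from where the row before left it, along the tool's axes as they then stand; what a row does not reach is not made up. A row lasts 1/12 s, in which the tool goes at most 41.7 mm and 7.16 degrees, less where a joint would pass 70% of its speed; a pose out of reach is approached as far as the arm can. A call with a gripper value outside its range is refused whole. The fingers move at their own pace and stop on an object; "newtons" is the grip in N (left out, the last holds). Time passes only in rows, so rows that do not move let the fingers close. It gives the time, the measured TCP pose, the force and the opening at its end, in the units of the state.
- arm.get_state(): the state, without advancing time (a new reading comes with each control period).
- eyes.grab_frame(name): name is "scene" or "top" or "wrist"; returns a dict with "color" (384x512x3 uint8, red, green, blue), "z_map" (384x512 float32, m along the optical axis (not along the pixel's ray), 0 where there is no reading), "camera_matrix" (3x3 intrinsics, pixels), "extrinsics" (4x4, takes a point from camera to world coordinates). Camera axes: x right, y up, looking along -z (the intrinsics and any distortion apply to the point x, -y, -z); pixel columns grow to the right and rows downward; lengths in m; the calibration is good to about 2 mm. The wrist camera is an equidistant fisheye: a pixel r from the principal point sees the ray r / f radians off the axis. A picture is of the moment at which its call begins.
- job.job_done(): hands the job in, once; it reports no verdict.
Trained networks look in a picture, given as the dict that the camera call returned (one of the last four; its "shot" number tells which), for a name from the list of things; names that differ only in an ending like _2 or _b are one class to them, and where a whole thing is asked for, a point or a joint stands for the part that bears it (a point fixed in the world has none). Each returns a list of dicts, best first, with "score" (0 to 1); they miss things now and then, are a little off and sometimes report something else, mostly with a low value. They report only what shows in the picture. A call takes as long as a camera call. They do not tell look-alikes from the thing itself.
- outline_of(label, picture): "region" (384x512 bool, what is visible of it) and "extent" ([left, top, right, bottom] in pixels, round what is visible of it).
The state is a dict: "t": time; "q": joint angles; "qd": joint speeds; "joint_efforts": joint torques, N m; "eef_pos": TCP position; "ee_rot": TCP orientation; "force": force on the tool from outside, world axes, zero at the start; "moment": the same for the moment, N m; "width": finger opening in m.
Only numpy, scipy, OpenCV 4.12 (cv2) and the standard library are available. Lean on these libraries where they do the work, as an engineer would, in place of code of your own. Each camera call takes 0.05 s, during which the arm holds its last target.

TASK

Lift the knobbed lid off the wide stain pot and set it down gently, without dropping it, knob up and wholly on the square plywood board. Leave the pot standing where it is, and leave the small pot shut and undisturbed.

Things in the scene. Friction and masses are not known exactly. Their poses are not given: they have to be found in the camera images.
- wide_lid: Loose aluminium lid of the wide pot, about 250 g: flat disc 124 mm wide, 5 mm thick, resting on the rim; under it a plug 100 mm wide, 8 mm deep, 6 mm clear all round in the mouth; lifted by a central, upright, straight round dark wooden knob, 28 mm in diameter, 39 mm tall. Origin: centre of the plug's underside, z up. Disc top 13 mm, knob top 52 mm above it.
- wide_pot: Wide round aluminium pot, loose, empty, about 1.2 kg: 120 mm in diameter (158 mm over the loop handles at its +y and -y sides), 85 mm tall, wall 4 mm. Origin: centre of its underside, z up. The seated lid's origin is 77 mm above it. The two pots and the board may stand in each other's places.
- board: Square plywood board where the lid goes, 190 x 190 mm, 12 mm thick, fixed flat on the table, clear. Origin: centre of its underside; x and y along its sides, z up; its top is 12 mm above the origin.
- small_lid: Lid of the small pot, to be left alone: same make, disc 88 mm wide, knob 22 mm in diameter. Origin: centre of its plug's underside, z up; disc top 13 mm, knob top 47 mm above it. Its pot is 84 mm in diameter (122 mm over handles), 70 mm tall; knob top 109 mm above the table. Other things among the pots and board are at most 95 mm tall.
Things that resemble listed ones, but are neither listed nor needed, are in the scene too. What is shaped like the wide_lid but red or turquoise is not meant. Leave any red look-alike of the wide_pot alone.

How it is judged:
On the way, in this order (a step that is already met when the one before it is completed fails the run):
1. the lid is held and lifted clear of the wide pot, at least 25 mm above its seat, the pot standing in its place (contact force between the fingers and wide_lid above 0.3 N and z of wide_lid in the frame of wide_pot above 0.102 m and distance of wide_pot from where it was at the start of the episode below 0.025 m), for 0.1 s.
2. still held, the lid is brought down over the board to within 12 mm of resting on it (not dropped) (contact force between the fingers and wide_lid above 0.3 N and z of wide_lid in the frame of board below 0.024 m and x of wide_lid in the frame of board between -0.037 and 0.037 m and y of wide_lid in the frame of board between -0.037 and 0.037 m), for 0.03 s.
At the end, for the whole second after the job is handed in: The wide pot's lid lies at rest on the board, knob up (within 10 degrees), its centre within 37 mm of the board's centre along each side of the board (33 mm is wholly on it); the wide pot stands upright within 25 mm of where it was, and the small pot's lid is within 20 mm of where it was (x of wide_lid in the frame of board between -0.037 and 0.037 m and y of wide_lid in the frame of board between -0.037 and 0.037 m and z of wide_lid in the frame of board between 0.006 and 0.018 m and angle between wide_lid's own z axis and vertical below 0.17 rad and linear speed of wide_lid below 0.02 m/s and distance of wide_pot from where it was at the start of the episode below 0.025 m and angle between wide_pot's own z axis and vertical below 0.1 rad and distance of small_lid from where it was at the start of the episode below 0.02 m); the robot touches nothing.
It fails at once if the small pot's lid is moved by more than 20 mm (distance of small_lid from where it was at the start of the episode above 0.02 m).
It fails at once if the wide pot is tipped by more than 20 degrees (angle between wide_pot's own z axis and vertical above 0.35 rad).
It also fails if it takes over 48 s, if anything falls off the work surface, if the arm or the gripper's body presses on something with over 40 N, if the wrist force passes 120 N, or if a joint passes its speed limit or range.

## Working session

There is one attempt and no reset: what is moved stays moved. The work goes in short steps, Python scripts to look and compute and a tool call to move; the robot and the scene stay as the last step left them, time stands still between calls to the robot, and variables do not carry over. Pictures are saved under pics/ and viewed, and the job is handed in when it is done.

Besides the shell and the picture viewer there is one more tool, called after ">>>" by a JSON object that holds its "fn" and its "kwargs". apply_moves: Moves the arm, as the interface text tells. Its arguments: {"type":"object","properties":{"moves":{"type":"array","items":{"type":"array","items":{"type":"number"}}},"newtons":{"type":"number"}},"required":["moves"]}

```bash
mkdir -p pics; cat > h.py <<'E'
import numpy as np, cv2
from station import arm, eyes, job, outline_of
def save(p,n): cv2.imwrite('pics/'+n, cv2.cvtColor(p['color'],cv2.COLOR_RGB2BGR))
def cloud(p):
    z=p['z_map'];K=np.array(p['camera_matrix']);T=np.array(p['extrinsics'])
    v,u=np.mgrid[0:z.shape[0],0:z.shape[1]]
    P=np.stack([(u-K[0,2])/K[0,0]*z,-(v-K[1,2])/K[1,1]*z,-z],-1)
    W=P@T[:3,:3].T+T[:3,3]; W[z==0]=np.nan
    return W
E
python3 - <<'E'
from h import *
for n in ['scene','top']:
    p=eyes.grab_frame(n); save(p,n+'1.png'); W=cloud(p); np.save(n+'W.npy',W)
    for l in ['wide_lid','wide_pot','board','small_lid']:
        for o in outline_of(l,p):
            m=o['region']; w=W[m]; print(n,l,round(o['score'],2),o['extent'],np.round(np.nanmedian(w,0),3),np.round(np.nanmax(w[:,2]),3))
print(arm.get_state())
E
```

```text
scene wide_lid 0.96 [176.5, 228.3, 227.3, 267.0] [ 0.487 -0.172  0.012] 0.054
scene wide_lid 0.62 [87.9, 225.3, 153.1, 264.7] [ 0.521 -0.341  0.09 ] 0.131
scene wide_lid 0.59 [97.1, 207.5, 148.5, 234.6] [ 0.333 -0.325  0.013] 0.129
scene wide_pot 0.94 [101.3, 153.4, 150.8, 202.7] [ 0.204 -0.309  0.054] 0.087
scene wide_pot 0.79 [82.7, 244.5, 157.6, 296.9] [ 0.561 -0.339  0.046] 0.088
scene board 0.91 [345.6, 178.2, 451.9, 238.3] [0.475 0.336 0.011] 0.016
top wide_lid 0.8 [362.0, 188.8, 388.4, 220.8] [ 0.355 -0.361  0.013] 0.058
top wide_lid 0.67 [288.5, 145.1, 330.4, 185.5] [ 0.471 -0.166  0.013] 0.058
top wide_lid 0.63 [236.5, 110.0, 259.1, 134.0] [0.589 0.022 0.075] 0.115
top wide_lid 0.56 [352.1, 125.3, 393.4, 165.0] [ 0.504 -0.338  0.09 ] 0.135
top wide_pot 0.6 [345.9, 145.8, 394.9, 172.4] [ 0.468 -0.31   0.046] 0.089
top board 0.58 [115.8, 141.5, 181.5, 206.5] [0.455 0.343 0.012] 0.022
top small_lid 0.79 [233.5, 108.5, 262.1, 134.7] [0.589 0.024 0.075] 0.115
{'t': 0.5, 'q': array([-1.00493624e+00,  3.58620635e-01,  1.18416029e-02, -1.01467575e-05,
       -1.22411456e+00, -2.88078593e-01]), 'qd': array([-0.00106754, -0.00081677,  0.00121788, -0.00141826, -0.00022593,
       -0.00048907]), 'joint_efforts': array([ 1.12770813e-03, -5.81797385e+01,  2.93069726e+01,  6.99714258e+00,
        1.19535229e-02, -3.13244948e-05]), 'eef_pos': array([ 0.1850459 , -0.64907944,  0.2265206 ]), 'ee_rot': array([ 3.14149669e+00, -1.84843149e-05, -2.86381460e+00]), 'force': array([ 0.1044351 , -0.71123575,  0.45830872]), 'moment': array([-0.01287694, -0.00595833, -0.02078729]), 'width': 0.08786172022035711}
```

View pics/scene1.png

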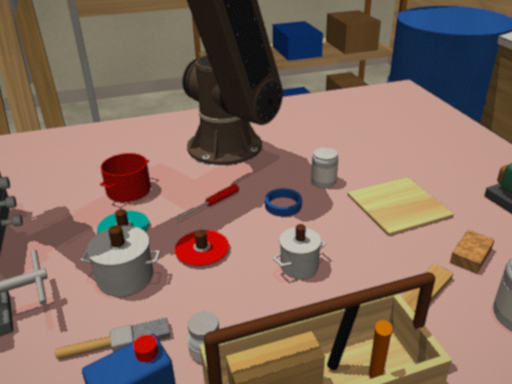

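View pics/top1.png

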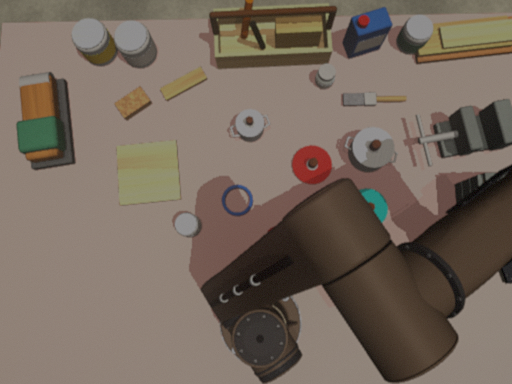

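```bash
python3 - <<'E'
import cv2
a=cv2.imread('pics/scene1.png')[140:300,70:270]; cv2.imwrite('pics/c1.png',cv2.resize(a,None,fx=4,fy=3.75,interpolation=cv2.INTER_CUBIC)[:600])
a=cv2.imread('pics/top1.png')[95:245,210:410]; cv2.imwrite('pics/c2.png',cv2.resize(a,None,fx=4,fy=4,interpolation=cv2.INTER_CUBIC))
E
```

```text
(no output)
```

View pics/c1.png

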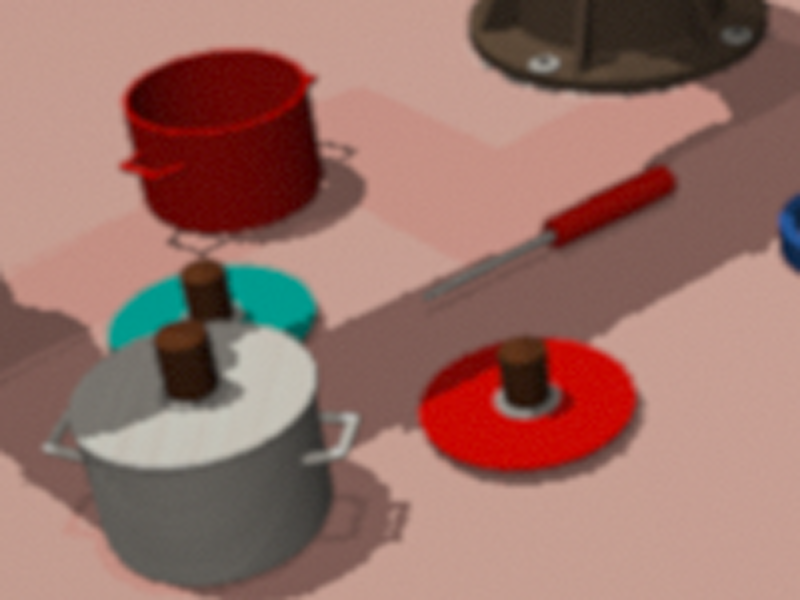

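View pics/c2.png

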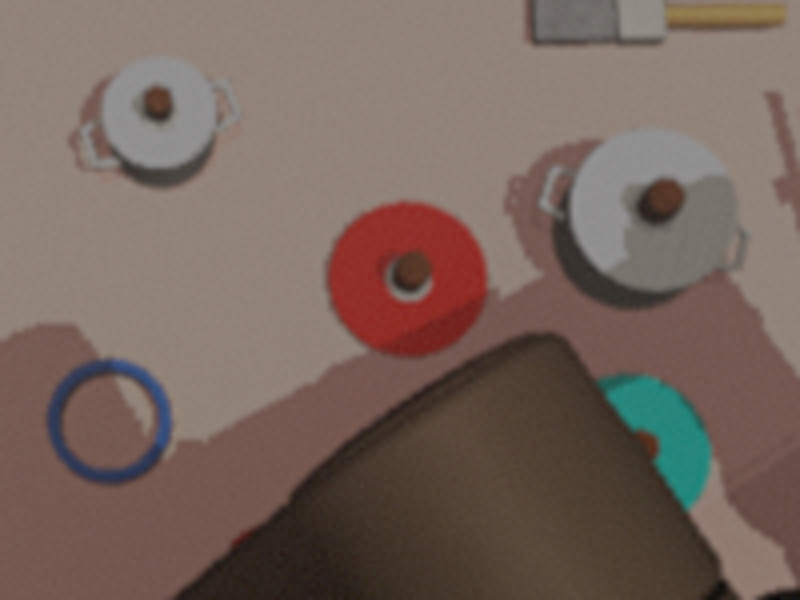

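Candidates are the aluminium lid on the grey wide pot (scene ~(117,240), top (373,148)), the red lid (top (312,165)), the turquoise lid (top (371,208)) and the small lid (top (250,122)). The crops show a plain aluminium disc with a wooden knob on the wide grey pot, so I choose that one. Next I measure it.

```bash
python3 - <<'E'
from h import *
for n in ['scene','top']:
    W=np.load(n+'W.npy'); P=W.reshape(-1,3); P=P[~np.isnan(P[:,0])]
    r=np.hypot(P[:,0]-.51,P[:,1]+.34)<.1
    Q=P[r]
    d=Q[(Q[:,2]>.084)&(Q[:,2]<.097)]; k=Q[(Q[:,2]>.122)]
    (c,rad)=cv2.minEnclosingCircle(d[:,:2].astype(np.float32))
    print(n,'disc',c,rad,len(d),np.median(d[:,2]),'knob',np.median(k,0),len(k),k.max(0),k.min(0))
    b=P[(abs(P[:,0]-.46)<.15)&(abs(P[:,1]-.34)<.15)&(P[:,2]>.007)&(P[:,2]<.02)]
    print('board',cv2.minAreaRect(b[:,:2].astype(np.float32)),np.median(b[:,2]))
    s=P[(abs(P[:,0]-.589)<.06)&(abs(P[:,1]-.023)<.06)&(P[:,2]>.095)]; print('small knob',np.median(s,0),s[:,2].max())
    # heights around pot
    v=P[(abs(P[:,0]-.51)<.14)&(P[:,1]<-.41)&(P[:,1]>-.62)&(P[:,2]>.02)]
    for y in np.arange(-.62,-.41,.03):
        q=v[(v[:,1]>=y)&(v[:,1]<y+.03)]
        if len(q): print(round(y,2),len(q),q.max(0).round(3),q.min(0).round(3))
E
```

```text
scene disc (0.5095871686935425, -0.3408695459365845) 0.06352825462818146 1666 0.08926611349446029 knob [ 0.5139461  -0.34165321  0.12745332] 115 [ 0.52478952 -0.32851787  0.13093102] [ 0.49651594 -0.3543092   0.12208224]
board ((0.4313339591026306, 0.31860652565956116), (0.25642064213752747, 0.2343263328075409), 5.718277931213379) 0.010658958027945586
small knob [0.599847   0.01996824 0.10635073] 0.11128604786774665
-0.59 324 [ 0.603 -0.56   0.082] [ 0.51 -0.58  0.02]
-0.56 266 [ 0.602 -0.53   0.084] [ 0.533 -0.56   0.02 ]
-0.53 316 [ 0.556 -0.5    0.083] [ 0.453 -0.53   0.061]
-0.5 301 [ 0.615 -0.48   0.082] [ 0.494 -0.5    0.061]
-0.44 40 [ 0.505 -0.41   0.063] [ 0.471 -0.421  0.054]
top disc (0.5078627467155457, -0.33983710408210754) 0.06329445540904999 1230 0.09020536652332911 knob [ 0.50542486 -0.33918911  0.12829733] 72 [ 0.51781212 -0.32624661  0.13547206] [ 0.49417055 -0.35149698  0.12232334]
board ((0.46022552251815796, 0.3410404920578003), (0.29363521933555603, 0.2955978214740753), 0.7375070452690125) 0.012014552098891906
small knob [0.58982001 0.02370022 0.10819383] 0.11548200088064564
-0.62 1314 [ 0.615 -0.59   0.185] [ 0.37  -0.62   0.021]
-0.59 467 [ 0.612 -0.56   0.131] [ 0.489 -0.59   0.02 ]
-0.56 104 [ 0.596 -0.53   0.084] [ 0.526 -0.56   0.02 ]
-0.53 148 [ 0.544 -0.5    0.088] [ 0.451 -0.53   0.06 ]
-0.5 180 [ 0.608 -0.478  0.086] [ 0.48  -0.5    0.057]
-0.44 17 [ 0.498 -0.411  0.065] [ 0.471 -0.419  0.054]
```

>>> {"fn": "apply_moves", "kwargs": {"moves": [[1,-0.033,0.0174,0,0],[1,-0.033,0.0174,0,0],[1,-0.033,0.0174,0,0],[1,-0.033,0.0174,0,0],[1,-0.033,0.0174,0,0],[1,-0.033,0.0174,0,0],[1,-0.033,0.0174,0,0],[1,-0.033,0.0174,0,0],[1,-0.033,0.0174,0,0],[1,-0.033,0.0174,0,0],[1,-0.033,0.0174,0,0],[1,-0.033,0.0174,0,0]], "newtons": 20}}

```text
t: 1.5
eef_pos: [0.5098, -0.3382, 0.2269]
ee_rot: [-3.141, 0.001, -2.864]
force: [-0.2, -0.6, 0.3]
width: 0.0879
```

>>> {"fn": "apply_moves", "kwargs": {"moves": [[1,0,0,0,0],[1,0,0,0,0],[1,0,0,0,0]]}}

```text
t: 1.75
eef_pos: [0.5086, -0.3395, 0.2265]
ee_rot: [3.141, -0.0, -2.863]
force: [-0.9, -0.6, -1.3]
width: 0.0876
```

```bash
python3 - <<'E'
from h import *
s=arm.get_state(); print(s['t'],s['eef_pos'],s['ee_rot'],s['q'])
p=eyes.grab_frame('wrist'); save(p,'w1.png'); print(p['camera_matrix'],p['extrinsics'])
T=np.array(p['extrinsics']);K=np.array(p['camera_matrix'])
# fisheye cloud
z=p['z_map'];v,u=np.mgrid[0:384,0:512]
dx=(u-K[0,2])/K[0,0];dy=(v-K[1,2])/K[1,1];th=np.hypot(dx,dy)+1e-9
X=np.tan(th)*dx/th*z;Y=np.tan(th)*dy/th*z
W=np.stack([X,-Y,-z],-1)@T[:3,:3].T+T[:3,3];W[(z==0)|(th>1.4)]=np.nan
P=W.reshape(-1,3);P=P[~np.isnan(P[:,0])]
Q=P[np.hypot(P[:,0]-.51,P[:,1]+.34)<.09]
d=Q[(Q[:,2]>.084)&(Q[:,2]<.097)];k=Q[(Q[:,2]>.122)&(Q[:,2]<.14)]
print('disc',cv2.minEnclosingCircle(d[:,:2].astype(np.float32)),len(d),'knob',k.mean(0),k.min(0),k.max(0),len(k))
p=eyes.grab_frame('top'); save(p,'top2.png'); W=cloud(p)
for l in ['board','wide_lid']:
  for o in outline_of(l,p):
    m=o['region']; w=W[m]; w=w[~np.isnan(w[:,0])]
    print(l,o['score'],o['extent'],np.median(w,0),cv2.minAreaRect(w[:,:2].astype(np.float32)))
hsv=cv2.cvtColor(p['color'],cv2.COLOR_RGB2HSV)
m=((hsv[...,0]>22)&(hsv[...,0]<40)&(hsv[...,1]>70)); m[:130]=0;m[215:]=0;m[:,:105]=0;m[:,190:]=0
w=W[m];w=w[~np.isnan(w[:,0])];print(m.sum(),cv2.minAreaRect(w[:,:2].astype(np.float32)),w.mean(0))
E
```

```text
1.75 [ 0.50863921 -0.33948333  0.22650461] [ 3.14148399e+00 -2.34233003e-04 -2.86292481e+00] [-2.69488554e-01  2.55438376e-01 -1.34758305e-01  3.17017041e-05
 -1.18085619e+00 -1.02265200e+00]
[[297.31863964   0.         251.14068685]
 [  0.         297.31863964 194.82939726]
 [  0.           0.           1.        ]] [[-2.74928435e-01 -9.18624892e-01 -2.83800395e-01  4.31823725e-01]
 [ 9.61464570e-01 -2.62529265e-01 -8.16349552e-02 -3.60974123e-01]
 [ 4.85993031e-04 -2.95307795e-01  9.55402046e-01  3.84720711e-01]
 [ 0.00000000e+00  0.00000000e+00  0.00000000e+00  1.00000000e+00]]
disc ((0.5081698298454285, -0.3403186500072479), 0.06214313954114914) 9718 knob [ 0.5067312  -0.34035185  0.1284874 ] [ 0.49408446 -0.35361357  0.12207249] [ 0.52114355 -0.32661837  0.13098048] 712
board 0.7 [114.8, 141.3, 179.9, 207.1] [0.45536298 0.3419709  0.01194068] ((0.45769694447517395, 0.3436518609523773), (0.191117063164711, 0.19235126674175262), 5.4947638511657715)
wide_lid 0.82 [353.0, 128.2, 391.8, 165.5] [ 0.48719518 -0.34565892  0.09046005] ((0.49799099564552307, -0.3424016237258911), (0.10414127260446548, 0.11835410445928574), 23.185306549072266)
wide_lid 0.62 [349.8, 189.7, 389.7, 230.4] [ 0.33282779 -0.32901369  0.01356332] ((0.33376064896583557, -0.33120638132095337), (0.12373476475477219, 0.1194959506392479), 29.10657501220703)
1335 ((0.45126456022262573, 0.34303757548332214), (0.17283733189105988, 0.18760278820991516), 4.59942102432251) [0.48591414 0.34603152 0.01191761]
```

View pics/w1.png

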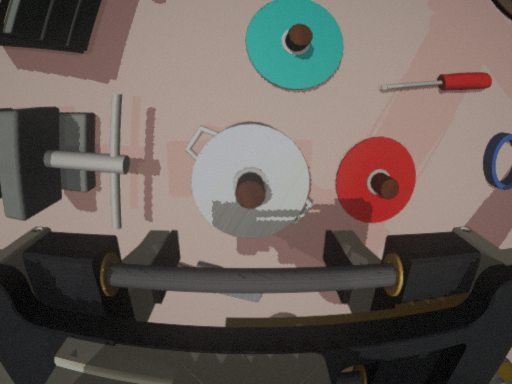

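The wrist view shows the aluminium lid on the grey pot at (250,180), with its knob midway between the fingers. Three measurements agree on (0.508, -0.340), and the board is at about (0.457, 0.343). I go down now.

>>> {"fn": "apply_moves", "kwargs": {"moves": [[1,0,0,0.02,0],[1,0,0,0.02,0],[1,0,0,0.02,0],[1,0,0,0.02,0],[1,0,0,0.015,0],[1,0,0,0.012,0],[1,0,0,0.01,0],[1,0,0,0.007,0],[1,0,0,0.005,0],[1,0,0,0,0],[1,0,0,0,0]]}}

```text
t: 2.87
eef_pos: [0.5087, -0.34, 0.0979]
ee_rot: [-3.141, 0.0, -2.864]
force: [0.1, -0.0, 0.6]
width: 0.0879
```

>>> {"fn": "apply_moves", "kwargs": {"moves": [[-1,0,0,0,0],[-1,0,0,0,0],[-1,0,0,0,0],[-1,0,0,0,0],[-1,0,0,0,0],[-1,0,0,0,0],[-1,0,0,0,0],[-1,0,0,0,0],[-1,0,0,0,0],[-1,0,0,0,0],[-1,0,0,0,0],[-1,0,0,0,0]], "newtons": 25}}

```text
t: 3.87
eef_pos: [0.5087, -0.3398, 0.0976]
ee_rot: [-3.141, 0.0, -2.864]
force: [-0.0, -0.4, -0.2]
width: 0.0276
```

The width of 27.6 mm matches the 28 mm knob. I lift straight up.

>>> {"fn": "apply_moves", "kwargs": {"moves": [[-1,0,0,-0.004,0],[-1,0,0,-0.006,0],[-1,0,0,-0.008,0],[-1,0,0,-0.012,0],[-1,0,0,-0.015,0],[-1,0,0,-0.02,0],[-1,0,0,-0.02,0],[-1,0,0,-0.02,0],[-1,0,0,-0.015,0],[-1,0,0,-0.01,0],[-1,0,0,0,0],[-1,0,0,0,0]]}}

```text
t: 4.87
eef_pos: [0.5086, -0.3395, 0.2277]
ee_rot: [-3.142, 0.001, -2.864]
force: [-0.4, -0.9, -4.2]
width: 0.0276
```

```bash
python3 - <<'E'
from h import *
p=eyes.grab_frame('scene'); save(p,'s2.png')
a=p['color'][100:300,40:300]; cv2.imwrite('pics/s2c.png',cv2.cvtColor(cv2.resize(a,None,fx=3,fy=3),cv2.COLOR_RGB2BGR))
s=arm.get_state();print(s['eef_pos'],s['force'],s['moment'],s['width'])
E
```

```text
[ 0.50818067 -0.33935679  0.22678652] [ 0.14202796 -0.04276711 -1.71866379] [ 0.02298338  0.01733115 -0.00126423] 0.02776371710225003
```

View pics/s2c.png

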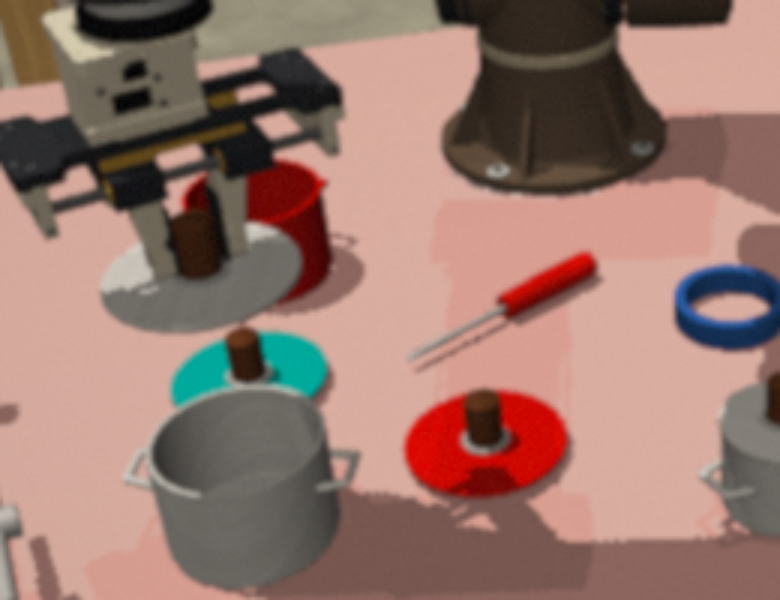

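The lid is held level, the pot is open and standing in place. I carry the lid to the board.

>>> {"fn": "apply_moves", "kwargs": {"moves": [[-1,-0.0025,0.0123,0,0],[-1,-0.005,0.0246,0,0],[-1,-0.0063,0.0307,0,0],[-1,-0.0063,0.0307,0,0],[-1,-0.0063,0.0307,0,0],[-1,-0.0063,0.0307,0,0],[-1,-0.0063,0.0307,0,0],[-1,-0.0063,0.0307,0,0],[-1,-0.0063,0.0307,0,0],[-1,-0.0063,0.0307,0,0],[-1,-0.0063,0.0307,0,0],[-1,-0.0063,0.0307,0,0]]}}

```text
t: 5.92
eef_pos: [0.4808, 0.0119, 0.2266]
ee_rot: [3.141, -0.002, -2.864]
force: [1.2, -0.3, -2.9]
width: 0.0273
```

>>> {"fn": "apply_moves", "kwargs": {"moves": [[-1,-0.0063,0.0307,0,0],[-1,-0.0063,0.0307,0,0],[-1,-0.0063,0.0307,0,0],[-1,-0.0063,0.0307,0,0],[-1,-0.0063,0.0307,0,0],[-1,-0.0063,0.0307,0,0],[-1,-0.0063,0.0307,0,0],[-1,-0.0063,0.0307,0,0],[-1,-0.0063,0.0307,0,0],[-1,-0.005,0.0246,0,0],[-1,-0.0032,0.0154,0,0],[-1,-0.0019,0.0092,0,0]]}}

```text
t: 6.92
eef_pos: [0.4561, 0.3432, 0.2262]
ee_rot: [-3.14, -0.002, -2.862]
force: [1.0, -0.9, -2.7]
width: 0.0276
```

>>> {"fn": "apply_moves", "kwargs": {"moves": [[-1,0,0,0,0],[-1,0,0,0,0],[-1,0,0,0,0]]}}

```text
t: 7.17
eef_pos: [0.4569, 0.3406, 0.2273]
ee_rot: [-3.141, -0.001, -2.864]
force: [0.1, -0.6, -2.9]
width: 0.0275
```

```bash
python3 - <<'E'
from h import *
s=arm.get_state();print(s['t'],s['eef_pos'],s['ee_rot'],s['force'],s['width'])
p=eyes.grab_frame('wrist'); save(p,'w3.png')
p=eyes.grab_frame('scene'); save(p,'s3.png'); W=cloud(p)
P=W.reshape(-1,3);P=P[~np.isnan(P[:,0])]
Q=P[(np.hypot(P[:,0]-.457,P[:,1]-.343)<.09)]
d=Q[(Q[:,2]>.205)&(Q[:,2]<.235)]
print(len(d),d.mean(0)); 
d=d[(d[:,2]>.212)&(d[:,2]<.226)];A=np.c_[d[:,:2],np.ones(len(d))];print(np.linalg.lstsq(A,d[:,2],rcond=None)[0],d[:,:2].min(0),d[:,:2].max(0))
E
```

```text
7.1667 [0.45691982 0.34057831 0.22729474] [-3.14106499e+00 -7.11640814e-04 -2.86436477e+00] [ 0.08141902 -0.56032075 -2.90029464] 0.027462543927373757
943 [0.47157425 0.33092957 0.21930073]
[-0.00596701  0.00301616  0.22042838] [0.39398211 0.27652394] [0.52103345 0.3984262 ]
```

View pics/s3.png

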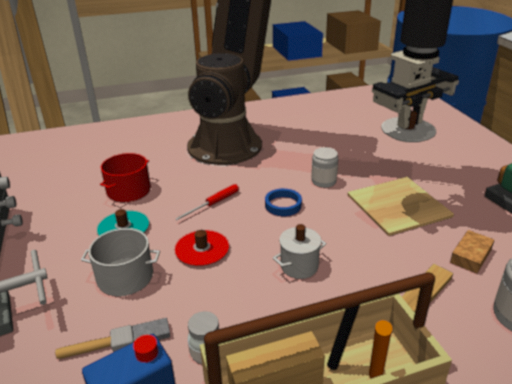

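View pics/w3.png

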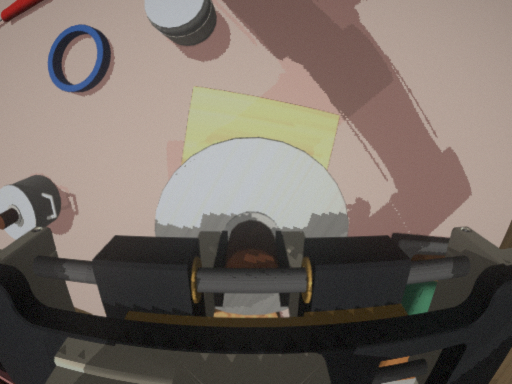

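The lid is level (tilt under 0.4°) and centred over the board within 3 mm. Resting should put the TCP at about z 0.0326.

>>> {"fn": "apply_moves", "kwargs": {"moves": [[-1,0,0.001,0.01,0],[-1,0,0.001,0.02,0],[-1,0,0,0.025,0],[-1,0,0,0.025,0],[-1,0,0,0.025,0],[-1,0,0,0.025,0],[-1,0,0,0.02,0],[-1,0,0,0.016,0],[-1,0,0,0.01,0],[-1,0,0,0.006,0],[-1,0,0,0.004,0],[-1,0,0,0,0]]}}

```text
t: 8.27
eef_pos: [0.4566, 0.3434, 0.0413]
ee_rot: [-3.141, -0.0, -2.864]
force: [0.0, -0.1, -2.8]
width: 0.0275
```

>>> {"fn": "apply_moves", "kwargs": {"moves": [[-1,0,0,0.0015,0],[-1,0,0,0.0015,0],[-1,0,0,0.0015,0],[-1,0,0,0.001,0],[-1,0,0,0.001,0],[-1,0,0,0,0],[-1,0,0,0,0]]}}

```text
t: 8.85
eef_pos: [0.4566, 0.3436, 0.0351]
ee_rot: [3.142, 0.0, -2.864]
force: [-1.2, 0.9, -2.6]
width: 0.0276
```

>>> {"fn": "apply_moves", "kwargs": {"moves": [[-1,0,0,0.0005,0],[-1,0,0,0.0005,0],[-1,0,0,0.0005,0],[-1,0,0,0.0005,0],[-1,0,0,0,0],[-1,0,0,0,0]]}}

```text
t: 9.35
eef_pos: [0.4565, 0.3436, 0.033]
ee_rot: [-3.142, -0.0, -2.864]
force: [-0.2, 0.9, -2.9]
width: 0.0275
```

>>> {"fn": "apply_moves", "kwargs": {"moves": [[-1,0,0,0.0005,0],[-1,0,0,0.0005,0],[-1,0,0,0,0],[-1,0,0,0,0]]}}

```text
t: 9.68
eef_pos: [0.4566, 0.3436, 0.0325]
ee_rot: [3.141, 0.0, -2.864]
force: [-2.3, -1.1, 3.7]
width: 0.0274
```

Contact: the force has turned from -2.9 to +3.7 N. I release and wait before retreating.

>>> {"fn": "apply_moves", "kwargs": {"moves": [[0,0,0,0,0],[0,0,0,0,0],[0.3,0,0,0,0],[0.6,0,0,0,0],[1,0,0,0,0],[1,0,0,0,0],[1,0,0,0,0],[1,0,0,0,0],[1,0,0,0,0],[1,0,0,0,0]]}}

```text
t: 10.52
eef_pos: [0.4565, 0.3436, 0.032]
ee_rot: [-3.142, -0.0, -2.864]
force: [0.1, -0.2, 0.1]
width: 0.0854
```

>>> {"fn": "apply_moves", "kwargs": {"moves": [[1,0,0,-0.005,0],[1,0,0,-0.01,0],[1,0,0,-0.02,0],[1,0,0,-0.025,0],[1,0,0,-0.025,0],[1,0,0,-0.025,0],[1,0,0,-0.025,0],[1,0,0,-0.025,0],[1,0,0,-0.02,0],[1,0,0,-0.01,0],[1,0,0,0,0],[1,0,0,0,0]]}}

```text
t: 11.52
eef_pos: [0.4564, 0.3436, 0.2224]
ee_rot: [3.141, 0.001, -2.864]
force: [0.1, -0.5, -0.4]
width: 0.0877
```

```bash
python3 - <<'E'
from h import *
s=arm.get_state();print(s['t'],s['eef_pos'],s['force'],s['width'])
p=eyes.grab_frame('scene'); save(p,'s4.png'); W=cloud(p); P=W.reshape(-1,3);P=P[~np.isnan(P[:,0])]
Q=P[(np.hypot(P[:,0]-.457,P[:,1]-.343)<.08)]
d=Q[(Q[:,2]>.019)&(Q[:,2]<.031)];print('disc',cv2.minEnclosingCircle(d[:,:2].astype(np.float32)),np.median(d[:,2]))
k=Q[(Q[:,2]>.058)&(Q[:,2]<.07)];print('knob',k.mean(0),k[:,2].max())
A=np.c_[d[:,:2],np.ones(len(d))];print(np.linalg.lstsq(A,d[:,2],rcond=None)[0])
r=P[(np.hypot(P[:,0]-.508,P[:,1]+.34)<.075)&(P[:,2]>.081)];print('pot rim',cv2.minEnclosingCircle(r[:,:2].astype(np.float32)))
s=P[(abs(P[:,0]-.589)<.06)&(abs(P[:,1]-.023)<.06)&(P[:,2]>.095)]; print('small knob',np.median(s,0))
E
```

```text
11.5167 [0.45638596 0.34356869 0.22241745] [ 0.10710536 -0.52666523 -0.38180249] 0.08770256287571085
disc ((0.4585837125778198, 0.3430054187774658), 0.06499490886926651) 0.02375190764975116
knob [0.4589331  0.34051573 0.06198469] 0.06608949325366698
[-0.00123759  0.00046826  0.02418321]
pot rim ((0.509694516658783, -0.3433699905872345), 0.06245032325387001)
small knob [0.59983212 0.02066201 0.10659882]
```

View pics/s4.png

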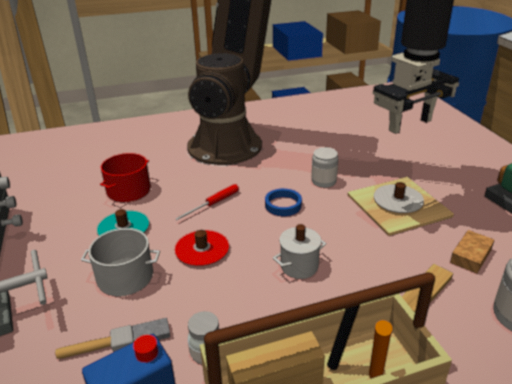

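The lid lies flat and knob up on the board at (400,198). The pot at (122,262) and the small pot at (300,250) are unmoved.

```bash
python3 -c "
from h import *
print(job.job_done())"
```

```text
the job is handed in; nothing more can be done
None
```

I lifted the wide pot's aluminium lid by its knob, carried it level to the plywood board, and lowered it until the force showed contact. I then released it, backed the gripper straight up, and handed the job in at about 11.6 s.

My last checks in the scene camera agreed with each other, though the station reports no verdict:
- **Lid:** it lies level and knob up, within about 2 mm of the board's measured centre. Its disc top is at 24 mm, against 25 mm expected.
- **Wide pot:** its rim is within about 3 mm of where the lid was centred before the lift.
- **Small pot's lid:** its knob is within 1 mm of where it was at the start.
- **Gripper:** it is open and about 16 cm above the knob, touching nothing.

The first rough fit of the board, by height alone, came out too large. I used the outline network's region instead, which gave 191 x 192 mm against the listed 190 mm.

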